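# Tip a record-card case over into the taped outline

### The job

The large card case has to lie label up inside the taped outline on the desk so that the document camera can read it. Push it low with the fingers so that it slides, still standing, until its front foot edge is over the near tape line and inside the outline, let it stand, then push high on its label side so that it topples forward and lands wholly within the outline (covering tape is fine, sticking out past it is not). Do not lift the case, do not let it fall short and drag it in afterwards, and leave the small case and the other desk things where they stand.

Things in the scene. Friction and masses are not known exactly. Their poses are not given: they have to be found in the camera images.
- case: Large brown board card case standing on edge: 48 mm thick (x), 150 wide (y), 108 high (z), about 0.3 kg, white label on its -x face. Origin: centre of its underside; +x points from the label face roughly to the outline. Slides if pushed up to 45 mm above the desk, topples if pushed at 85 mm or more (friction about 0.36), and falls by itself once leaned 25 degrees.
- case_label (a point): Centre of the label face (-x) of the large case, 54 mm above its foot. When the case lies label up this point is 48 mm above the desk.
- case_mid (a point): Centre of the large case's body, 54 mm above the desk as it stands.
- foot_l (a point): Lower corner of the large case at its front (+x) face, +y end: one end of the front foot edge about which it topples.
- foot_r (a point): Lower corner of the large case at its front (+x) face, -y end: other end of the front foot edge.
- head_l (a point): Upper corner of the large case at its front (+x) face, +y end.
- head_r (a point): Upper corner of the large case at its front (+x) face, -y end.
- outline: Rectangle of flat white paper tape stuck on the desk, tape 12 mm wide, nothing to bump into. Outer size 158 mm along its x, 210 mm along its y (inner 134 x 186 mm). Origin: its centre, at desk level. The case stands off its -x side (the near tape line), the middle of its foot edge 25 to 60 mm short of the tape, and is to fall in its +x direction.
- small_case: Bystander: smaller standing brown board case, 40 x 105 x 75 mm high, with a small label. Origin: centre of its underside. Leave alone.
- stamp: Bystander: black and grey office stamp, 46 x 62 x 72 mm high. Origin: centre of its underside.
- stapler: Bystander: black and steel stapler, 145 mm long (its x), 36 mm wide, 66 mm high. Origin: centre of its underside.
- sanitiser: Bystander: clear capped bottle, 58 mm diameter, 150 mm high, standing beyond the outline's far side. Origin: centre of its underside.
- mug: Bystander: white mug, 80 mm diameter, 92 mm high. Origin: centre of its underside.
Not all that is in view belongs to the job. Leave any red or turquoise look-alike of the case alone.

How it is judged:
On the way:
1. the large case stands upright with its whole front foot edge past the outer edge of the near tape line and between the side lines (angle between case's own z axis and vertical below 0.08 rad and linear speed of case below 0.02 m/s and x of each of foot_l, foot_r in the frame of outline above -0.079 m and y of foot_l in the frame of outline between -0.105 and 0.105 m and y of foot_r in the frame of outline between -0.105 and 0.105 m), for 0.2 s.
At the end, for the whole second after the job is handed in: The large case lies flat on the desk (within 3 degrees), label up (label face centre 44 to 52 mm above the desk), at rest, all four corners of its lower face within the outer edge of the tape outline; the small case, stamp, stapler, bottle and mug stand upright within 15 mm of where they were (x of foot_l in the frame of outline between -0.079 and 0.079 m and y of foot_l in the frame of outline between -0.105 and 0.105 m and x of foot_r in the frame of outline between -0.079 and 0.079 m and y of foot_r in the frame of outline between -0.105 and 0.105 m and x of head_l in the frame of outline between -0.079 and 0.079 m and y of head_l in the frame of outline between -0.105 and 0.105 m and x of head_r in the frame of outline between -0.079 and 0.079 m and y of head_r in the frame of outline between -0.105 and 0.105 m and angle between case's own z axis and vertical between 1.52 and 1.62 rad and height (world z) of case_label between 0.044 and 0.052 m and linear speed of case below 0.02 m/s and angular speed of case below 0.1 rad/s and distance of each of small_case, stamp, stapler, sanitiser, mug from where it was at the start of the episode below 0.015 m and angle between each of small_case, stamp, stapler, sanitiser, mug's own z axis and vertical below 0.1 rad); the robot touches nothing.
It fails at once if the case is lifted: its centre above 80 mm, or its foot more than 12 mm off the desk while it is upright (height (world z) of case_mid above 0.08 m or (angle between case's own z axis and vertical below 0.15 rad and height (world z) of case above 0.012 m)).
It fails at once if the case lies down with a corner outside the outline's outer edge (fallen short, over or aside) (angle between case's own z axis and vertical above 1.45 rad and not (x of foot_l in the frame of outline between -0.079 and 0.079 m and y of foot_l in the frame of outline between -0.105 and 0.105 m and x of foot_r in the frame of outline between -0.079 and 0.079 m and y of foot_r in the frame of outline between -0.105 and 0.105 m and x of head_l in the frame of outline between -0.079 and 0.079 m and y of head_l in the frame of outline between -0.105 and 0.105 m and x of head_r in the frame of outline between -0.079 and 0.079 m and y of head_r in the frame of outline between -0.105 and 0.105 m)).
It fails at once if a bystander is pushed more than 15 mm or tipped (distance of any of small_case, stamp, stapler, sanitiser, mug from where it was at the start of the episode above 0.015 m or angle between any of small_case, stamp, stapler, sanitiser, mug's own z axis and vertical above 0.35 rad).
It also fails if it takes over 50 s, if anything falls off the work surface, if the arm or the gripper's body presses on something with over 40 N, if the wrist force passes 120 N, or if a joint passes its speed limit or range.

### The arm

A 6-joint arm with a two-finger parallel gripper is mounted at the origin on the work surface. World frame = base frame: x ahead of the robot, y to its left, z up, the work surface at z = 0. Lengths are in m, angles in rad, forces in N, time in s.
With the tool pointing down it reaches from about 0.35 to 0.975 m from the base axis. Payload 4.9 kg.
Tool frame: the origin (TCP) lies between the finger pads; the fingertips stand 17 mm ahead of it and the grasp point (between the pads) lies 2 mm behind it; z points along the fingers, y is the direction in which the jaws open and shut (so a half turn about z gives the same grasp; the last joint's range is limited). The gripper opens to 85 mm and grips with 20 to 120 N. Pads are 22 mm wide; open, the fingers measure 114 mm over their backs; the gripper's body (76 mm by 85 mm) begins 54 mm behind the grasp point. The pads swing forward as they close: fully open they stand 13 mm farther back than shut.
Start: joints at [0.982, 0.053, 1.613, -0, 1.476, -0.119], TCP at [0.283, 0.557, 0.248] pointing down, gripper open.
Joint ranges: [-3.01, 3.01], [-1.01, 2.22], [0.06, 2.58], [-1.02, 4.17], [0.09, 2.62], [-3.14, 3.14]. Speed limits (rad/s): [2.57, 2.57, 3.14, 3.14, 3.14, 3.14].

### API

Orientations are given as a unit quaternion [w, x, y, z].
In Python, from plant import state, grab_frame, camera_model, job_done, find_in, silhouettes, landmark_of gives the robot as it stands.
- The arm moves only by the shell command python3 -m crank 'ROWS'. ROWS is JSON, a list of rows, each an object with "angular": the turn, a rotation vector about the tool's x, y, z each as a share of 5 degrees, from -1 to 1, a list of three; "delta_pos": the shift along the tool's x, y, z each as a share of 3 cm, from -1 to 1, a list of three; "gripper": the opening, from 0 (shut) to 1 (fully open). In form: [{"angular": [ax, ay, az], "delta_pos": [tx, ty, tz], "gripper": gripper}, ...]. A call has 1 to 12 rows; each row shifts and turns the commanded pose from where the row before left it, along the tool's axes as they then stand; what a row does not reach is not made up. A row lasts 1/8 s, in which the tool goes at most 62.5 mm and 10.7 degrees, less where a joint would pass 70% of its speed; a pose out of reach is approached as far as the arm can. A call with a number of a shift or a turn outside -1 to 1 is refused whole. A call with a gripper value outside its range is refused whole. The fingers move at their own pace and stop on an object; the grip force is fixed at half the most. Time passes only in rows, so rows that do not move let the fingers close. It gives the time, the measured TCP pose, the force and the opening at its end, in the units of the state.
- state(): the state, without advancing time (a new reading comes with each control period).
- grab_frame(name): name is "scene" or "top" or "wrist"; returns the picture (384x512x3 uint8, red, green, blue); there is no depth.
- camera_model(name): a dict with "camera_matrix" (3x3 intrinsics, pixels), "rvec" (rotation vector, rad) and "tvec" (3), from world to camera coordinates, as OpenCV has them; the wrist camera has in their place "mount" (4x4, takes a point from camera to tool coordinates, whose origin is the TCP and whose axes are the flange's). Camera axes: x right, y down, z forward; pixel columns grow to the right and rows downward; lengths in m; the calibration is good to about 2 mm. A picture is of the moment at which its call begins: read the wrist's pose just before it. camera_model takes no time and is no camera call.
- job_done(): hands the job in, once; it reports no verdict.
Trained networks look in the newest picture that a camera, given by its name, has taken for a name from the list of things; names that differ only in an ending like _2 or _b are one class to them, and where a whole thing is asked for, a point or a joint stands for the part that bears it (a point fixed in the world has none). Each returns a list of dicts, best first, with "conf" (0 to 1); they miss things now and then, are a little off and sometimes report something else, mostly with a low value. They report only what shows in the picture. A call takes as long as a camera call. They do not tell look-alikes from the thing itself.
- find_in(camera, target): "bbox" ([left, top, right, bottom] in pixels, round what is visible of it).
- silhouettes(camera, target): "mask" (384x512 bool, what is visible of it) and "bbox" ([left, top, right, bottom] in pixels, round what is visible of it).
- landmark_of(camera, target): "pixel" ([column, row] in pixels: a listed point, or the origin of a listed thing).
The state is a dict: "time": time; "joint_pos": joint angles; "joint_vel": joint speeds; "joint_efforts": joint torques, N m; "tool_pos": TCP position; "tool_rot": TCP orientation; "contact_force": force on the tool from outside, world axes, zero at the start; "ft_torque": the same for the moment, N m; "gripper_width": opening from 0.0 (shut) to 1.0 (fully open).
Only numpy, scipy, OpenCV 4.12 (cv2) and the standard library are available. Lean on these libraries where they do the work, as an engineer would, in place of code of your own. Each camera call takes 0.05 s, during which the arm holds its last target.

## Working session

There is one attempt and no reset: what is moved stays moved. The work goes in short steps, Python scripts to look and compute and a shell command to move; the robot and the scene stay as the last step left them, time stands still between calls to the robot, and variables do not carry over. Pictures are saved under pics/ and viewed, and the job is handed in when it is done.

```bash
ls; mkdir -p pics; python3 - <<'E'
from plant import *
import cv2
print(state())
for n in ["scene","top"]:
    im=grab_frame(n); cv2.imwrite(f"pics/{n}0.png",im[:,:,::-1])
    m=camera_model(n); print(n,m)
    for t in ["case","case_label","foot_l","foot_r","head_l","head_r","outline","small_case","stamp","stapler","sanitiser","mug"]:
        print(t,[(round(d["conf"],2),[round(float(x)) for x in d["pixel"]]) for d in landmark_of(n,t)][:4])
print(state()["time"])
E
```

```text
pics
{'time': 0.0, 'joint_pos': array([ 9.81982566e-01,  5.33675789e-02,  1.61430597e+00,  3.61828702e-05,
        1.47603556e+00, -1.18997491e-01]), 'joint_vel': array([ 0.00058727,  0.00084866,  0.00051729,  0.00148335, -0.00041139,
       -0.0012704 ]), 'joint_efforts': array([-4.01315913e-05, -3.93681943e+01, -3.70181072e+01, -6.68719531e-05,
        6.94551563e-03,  1.60940368e-05]), 'tool_pos': array([0.28260495, 0.55678378, 0.24704921]), 'tool_rot': array([-3.83634969e-04,  2.32755197e-01,  9.72534780e-01, -9.86401445e-04]), 'contact_force': array([-0.39258259,  0.21761819,  0.15823833]), 'ft_torque': array([-0.01579802, -0.02328681,  0.05216778]), 'gripper_width': 0.9999864437179905}
scene {'camera_matrix': array([[346.67681184,   0.        , 250.12773405],
       [  0.        , 346.67681184, 190.47646508],
       [  0.        ,   0.        ,   1.        ]]), 'rvec': array([ 1.98453616,  1.4815013 , -0.56861067]), 'tvec': array([-0.23371499, -0.32335607,  1.30991122])}
case [(0.73, [151, 303]), (0.65, [281, 149]), (0.55, [270, 201])]
case_label [(0.91, [291, 133]), (0.86, [15
[... 833 characters left out ...]
22, 0.57839926, 1.04030219])}
case [(0.92, [347, 137]), (0.89, [229, 221]), (0.62, [192, 288])]
case_label [(0.76, [342, 135])]
foot_l [(0.92, [348, 165]), (0.79, [239, 242]), (0.66, [355, 118]), (0.62, [206, 264])]
foot_r [(0.92, [348, 165]), (0.79, [239, 242]), (0.66, [355, 118]), (0.62, [206, 264])]
head_l [(0.97, [202, 268]), (0.72, [360, 158]), (0.68, [238, 245]), (0.64, [191, 322])]
head_r [(0.97, [202, 268]), (0.72, [360, 158]), (0.68, [238, 245]), (0.64, [191, 322])]
outline []
small_case [(0.81, [273, 273]), (0.39, [229, 220]), (0.16, [238, 244])]
stamp [(0.76, [283, 156]), (0.54, [276, 275])]
stapler [(0.98, [211, 157]), (0.31, [240, 245])]
sanitiser []
mug [(0.81, [150, 205])]
1.3
```

View pics/scene0.png

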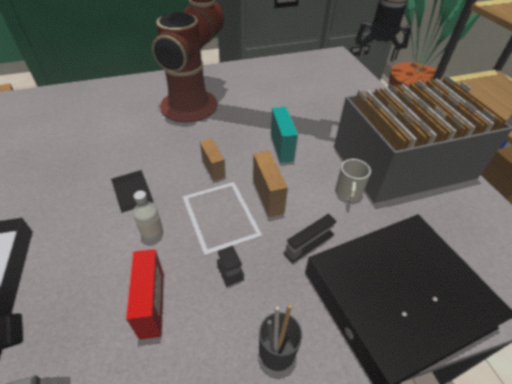

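View pics/top0.png

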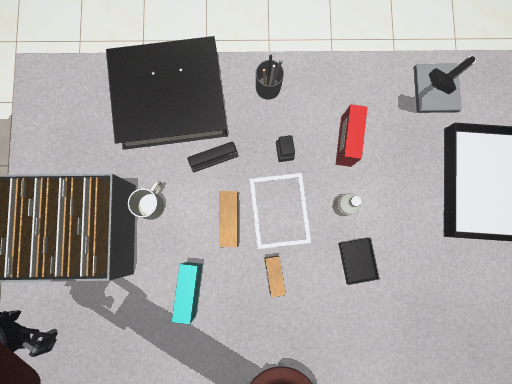

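The large brown case is at top (229,219) and scene (269,183). It could be confused with three other things: the small brown case at top (275,276), the turquoise one at (186,293) and the red one at (354,133). The outline is centred at about (280,210) in the top view. Next I'll check a close crop and fit the poses.

```bash
cat > h.py <<'E'
import numpy as np, cv2
from plant import *
from scipy.optimize import least_squares
def cam(n):
    m=camera_model(n); return m["camera_matrix"],np.array(m["rvec"]),np.array(m["tvec"])
def proj(n,P):
    K,r,t=cam(n); return cv2.projectPoints(np.asarray(P,float).reshape(-1,1,3),r,t,K,None)[0].reshape(-1,2)
def ray(n,uv,z):
    K,r,t=cam(n); R=cv2.Rodrigues(r)[0]
    uv=np.atleast_2d(uv); d=(np.linalg.inv(K)@np.c_[uv,np.ones(len(uv))].T).T@R; c=-R.T@t
    return c+d*((z-c[2])/d[:,2])[:,None]
def rz(a): return np.array([[np.cos(a),-np.sin(a),0],[np.sin(a),np.cos(a),0],[0,0,1]])
def box(p,dx,dy,dz):
    L=np.array([[sx*dx/2,sy*dy/2,z] for sx in(-1,1) for sy in(-1,1) for z in(0,dz)])
    return L@rz(p[2]).T+[p[0],p[1],0]
def refcorners(g,uv):
    return cv2.cornerSubPix(g,np.float32(uv).reshape(-1,1,2),(4,4),(-1,-1),(3,50,.01)).reshape(-1,2)
def outline_pts(p,s=1):
    L=np.array([[sx*hx,sy*hy,0] for hx,hy in((.079,.105),(.067,.093)) for sx in(-1,1) for sy in(-1,1)])
    return L@rz(p[2]).T+[p[0],p[1],0]
def brown(im):
    h=cv2.cvtColor(im,cv2.COLOR_RGB2HSV); return cv2.inRange(h,(8,80,50),(22,255,255))
E
python3 - <<'E'
from h import *
t=cv2.imread('pics/top0.png'); s=cv2.imread('pics/scene0.png')
print(ray("top",[[229,219]],.1),ray("top",[[280,210],[280,380],[256,192]],0), ray("scene",[[268,215]],0))
K,r,tt=cam("top");print(-cv2.Rodrigues(r)[0].T@tt)
K,r,tt=cam("scene");print(-cv2.Rodrigues(r)[0].T@tt)
a=cv2.resize(t[165:305,170:330],None,fx=5,fy=5,interpolation=2)[:600]
cv2.imwrite('pics/ta.png',cv2.resize(t[170:300,195:325],None,fx=4.6,fy=4.6,interpolation=2))
cv2.imwrite('pics/sa.png',cv2.resize(s[130:260,170:300],None,fx=4.6,fy=4.6,interpolation=2))
E
```

```text
[[0.51937272 0.13595167 0.1       ]] [[ 5.50860341e-01 -1.03201050e-02  0.00000000e+00]
 [ 7.00534154e-02  9.33906315e-05  0.00000000e+00]
 [ 6.05654124e-01  6.02260599e-02  0.00000000e+00]] [[0.58882699 0.11810248 0.        ]]
[0.45319681 0.08334906 1.10006978]
[ 1.14462345 -0.10865791  0.7436934 ]
```

View pics/ta.png

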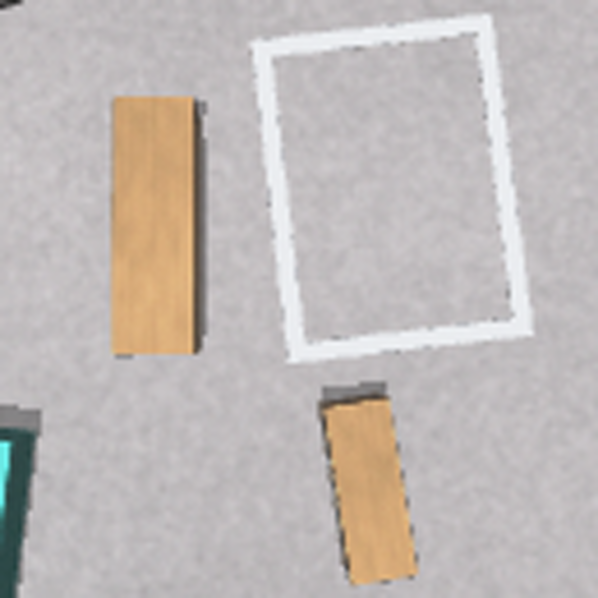

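View pics/sa.png

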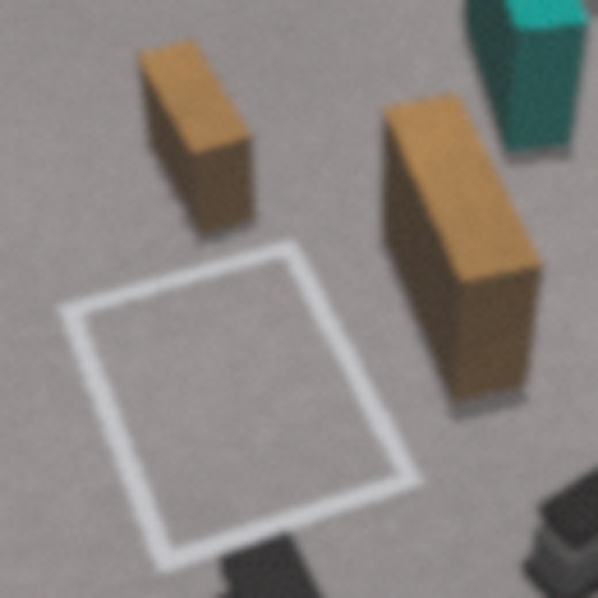

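The crops agree: the tall brown board box at crop (155,225) is the large case. The tape rectangle is to its right and the small case below. Now a metric fit.

```bash
cat >> h.py <<'E'
def plane_pts(n,mask,z):
    ys,xs=np.nonzero(mask); return ray(n,np.c_[xs,ys],z)[:,:2]
def rect(n,mask,z):
    # contour of upsampled mask -> plane -> minAreaRect
    m=cv2.resize(mask,None,fx=8,fy=8,interpolation=cv2.INTER_CUBIC); m=(m>127).astype(np.uint8)
    c=max(cv2.findContours(m,0,cv2.CHAIN_APPROX_NONE)[0],key=cv2.contourArea).reshape(-1,2)
    uv=(c+.5)/8-.5
    return cv2.minAreaRect((ray(n,uv,z)[:,:2]*1000).astype(np.float32))
def fit_outline(n,im):
    g=cv2.cvtColor(im,cv2.COLOR_RGB2GRAY).astype(float)
    g=cv2.GaussianBlur(g,(0,0),.5)
    # sample model: maximise contrast
    s=np.linspace(-1,1,60)
    def edge(hx,hy):
        return np.r_[np.c_[s*hx,0*s+hy],np.c_[s*hx,0*s-hy],np.c_[0*s+hx,s*hy],np.c_[0*s-hx,s*hy]]
    def samp(p,hx,hy):
        L=edge(hx,hy); P=np.c_[L,0*L[:,0]]@rz(p[2]).T+[p[0],p[1],0]
        uv=proj(n,P).astype(np.float32); return cv2.remap(g.astype(np.float32),uv[:,0],uv[:,1],1).ravel()
    def cost(p): return -(samp(p,.073,.099).mean()*2-samp(p,.083,.109).mean()-samp(p,.063,.089).mean())
    return cost
def boxmaskfit(views,p0,dims):
    """views: list of (cam,mask) ; IoU fit with soft boundary"""
    from scipy.optimize import minimize
    def cost(p):
        c=0
        for n,m in views:
            hull=cv2.convexHull(proj(n,box(p,*dims)).astype(np.float32)).reshape(-1,2)
            x0,y0=hull.min(0).astype(int)-15; x1,y1=hull.max(0).astype(int)+15
            F=8
            M=np.zeros(((y1-y0)*F,(x1-x0)*F),np.uint8)
            cv2.fillPoly(M,[np.round(((hull-[x0,y0])+.5)*F*16-8).astype(np.int32)],255,shift=4)
            M=cv2.resize(M,(x1-x0,y1-y0),interpolation=cv2.INTER_AREA)/255.
            c+=np.abs(M-m[y0:y1,x0:x1]).sum()
        return c
    r=minimize(cost,p0,method="Nelder-Mead",options=dict(initial_simplex=np.array(p0)+np.array([[0,0,0],[.008,0,0],[0,.008,0],[0,0,.08]]),xatol=1e-4,fatol=.05,maxiter=300))
    return r.x,r.fun
def casemask(im,seed):
    h=cv2.cvtColor(im,cv2.COLOR_RGB2HSV); m=((h[...,1]>60)&(h[...,0]>5)&(h[...,0]<24)).astype(np.uint8)
    n,l=cv2.connectedComponents(m); 
    return (l==l[seed[1],seed[0]]).astype(float)
E
python3 - <<'E'
from h import *
from scipy.optimize import minimize
I={n:cv2.imread(f'pics/{n}0.png')[:,:,::-1].copy() for n in("top","scene")}
for n,g0 in (("top",None),("scene",None)):
    c=fit_outline(n,I[n]); 
    best=min((minimize(c,[.55,-.01,a],method="Nelder-Mead",options=dict(initial_simplex=np.array([.55,-.01,a])+np.array([[0,0,0],[.01,0,0],[0,.01,0],[0,0,.05]]))) for a in(-1.7,-1.57,-1.45)),key=lambda r:r.fun)
    print("outline",n,best.x,best.fun)
mt=casemask(I["top"],(229,219)); ms=casemask(I["scene"],(265,175)); print(mt.sum(),ms.sum())
for v in ([("top",mt)],[("scene",ms)],[("top",mt),("scene",ms)]):
    print("case",[n for n,_ in v],*boxmaskfit(v,[.52,.136,-1.57],(.048,.15,.108)))
mt=casemask(I["top"],(275,276)); ms=casemask(I["scene"],(210,160))
for v in ([("top",mt)],[("scene",ms)],[("top",mt),("scene",ms)]):
    print("small",[n for n,_ in v],*boxmaskfit(v,[.38,.015,-1.7],(.04,.105,.075)))
# bystanders rough
for t,p in (("stamp",(283,156)),("stapler",(211,157)),("mug",(150,205)),("bottle",(345,205))): print(t,ray("top",[p],.0))
for t,p in (("stamp",(229,272)),("stapler",(310,239)),("mug",(346,192)),("bottle",(150,233))): print(t,ray("scene",[p],.0))
E
```

```text
outline top [ 0.55086092 -0.00914277 -1.46765174] -91.17117309570312
outline scene [ 0.55063636 -0.00784875 -1.46921762] -83.29277038574219
1040.0 1516.0
case ['top'] [ 0.52081818  0.13960283 -1.57515456] 43.1764705882353
case ['scene'] [ 0.51910764  0.14084531 -1.6221744 ] 110.4078431372549
case ['top', 'scene'] [ 0.52060276  0.13954428 -1.60085989] 179.0392156862745
small ['top'] [ 0.36434462  0.01314107 -1.42551598] 58.71764705882353
small ['scene'] [ 0.36137343  0.01575034 -1.49750765] 69.8078431372549Traceback (most recent call last):
  File "<stdin>", line 13, in <module>
  File "h.py", line 57, in boxmaskfit
    r=minimize(cost,p0,method="Nelder-Mead",options=dict(initial_simplex=np.array(p0)+np.array([[0,0,0],[.008,0,0],[0,.008,0],[0,0,.08]]),xatol=1e-4,fatol=.05,maxiter=300))
    res = _minimize_neldermead(fun, x0, args, callback, bounds=bounds,
                               **options)
    fxr = func(xr)
    fx = function(np.copy(x), *(wrapper_args + args))
  File "h.py", line 49, in cost
    hull=cv2.convexHull(proj(n,box(p,*dims)).astype(np.float32)).reshape(-1,2)
                        ~~~~^^^^^^^^^^^^^^^^
  File "h.py", line 7, in proj
    K,r,t=cam(n); return cv2.projectPoints(np.asarray(P,float).reshape(-1,1,3),r,t,K,None)[0].reshape(-1,2)
          ~~~^^^
  File "h.py", line 5, in cam
    m=camera_model(n); return m["camera_matrix"],np.array(m["rvec"]),np.array(m["tvec"])
ValueError: time passes only in moves, steps and waits
```

```bash
sed -i 's/^def cam(n):/import functools\n@functools.cache\ndef cam(n):/' h.py
sed -i 's/h\[...,1\]>60/h[...,1]>45/' h.py
python3 - <<'E'
from h import *
I={n:cv2.imread(f'pics/{n}0.png')[:,:,::-1].copy() for n in("top","scene")}
def run(name,st,ss,p0,d):
    mt=casemask(I["top"],st); ms=casemask(I["scene"],ss); print(mt.sum(),ms.sum())
    for v in ([("top",mt)],[("scene",ms)],[("top",mt),("scene",ms)]):
        x,f=boxmaskfit(v,p0,d); print(name,[n for n,_ in v],x,f)
    for n,m,c in (("top",mt,(195,170)),("scene",ms,(170,130))):
        im=cv2.resize(I[n],None,fx=6,fy=6,interpolation=2)[:,:,::-1].copy()
        h=cv2.convexHull(proj(n,box(x,*d)).astype(np.float32)).reshape(-1,2)
        cv2.polylines(im,[np.int32((h+.5)*6)],True,(0,0,255),1)
        mm=cv2.resize(m.astype(np.uint8),None,fx=6,fy=6,interpolation=0)
        cs=cv2.findContours(mm,0,2)[0]; cv2.drawContours(im,cs,-1,(0,255,0),1)
        lo=(h.min(0)-8).astype(int)*6; hi=(h.max(0)+8).astype(int)*6
        cv2.imwrite(f"pics/fit_{name}_{n}.png",im[lo[1]:hi[1],lo[0]:hi[0]])
run("case",(229,219),(265,175),[.52,.136,-1.57],(.048,.15,.108))
run("small",(275,276),(210,160),[.365,.013,-1.42],(.04,.105,.075))
for t,p in (("stamp",(283,156)),("stapler",(211,157)),("mug",(150,205)),("bottle",(345,205))): print(t,ray("top",[p],.0))
for t,p in (("stamp",(229,272)),("stapler",(310,239)),("mug",(346,192)),("bottle",(150,233))): print(t,ray("scene",[p],.0))
a=cv2.imread("pics/fit_case_top.png");b=cv2.imread("pics/fit_case_scene.png")
H=max(a.shape[0],b.shape[0]); o=np.zeros((H,a.shape[1]+b.shape[1],3),np.uint8); o[:a.shape[0],:a.shape[1]]=a;o[:b.shape[0],a.shape[1]:]=b;print(o.shape);cv2.imwrite("pics/fitc.png",o[:600,:800])
E
```

```text
1061.0 1585.0
case ['top'] [ 0.52078416  0.13963805 -1.57504793] 22.972549019607843
case ['scene'] [ 0.51991822  0.1409608  -1.6059546 ] 71.25098039215686
case ['top', 'scene'] [ 0.52062434  0.1402036  -1.58937439] 116.37647058823529
599.0 699.0
small ['top'] [ 0.36396369  0.01260278 -1.42225093] 43.294117647058826
small ['scene'] [ 0.36350058  0.0154396  -1.45893333] 42.90196078431372
small ['top', 'scene'] [ 0.36356813  0.0137568  -1.44468534] 118.95294117647059
stamp [[ 0.71454687 -0.02294453  0.        ]]
stapler [[0.71370697 0.19439258 0.        ]]
mug [[0.57041105 0.37482218 0.        ]]
bottle [[ 0.56346242 -0.20465119  0.        ]]
stamp [[ 0.7284121  -0.02812157  0.        ]]
stapler [[0.69486129 0.19714503 0.        ]]
mug [[ 5.71228841e-01  3.64905903e-01 -1.11022302e-16]]
bottle [[ 0.55937757 -0.19786632  0.        ]]
(504, 522, 3)
```

View pics/fitc.png

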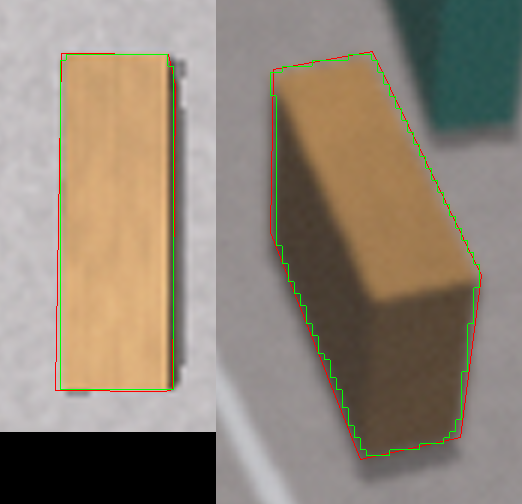

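```bash
cat >> h.py <<'E'
from scipy.spatial.transform import Rotation as Rn
def R_of(q): return Rn.from_quat([q[1],q[2],q[3],q[0]])
OUT=np.array([.5508,-.0087,-1.468])
def o2w(x,y): return OUT[:2]+rz(OUT[2])[:2,:2]@[x,y]
def w2o(x,y): return rz(OUT[2])[:2,:2].T@(np.array([x,y])-OUT[:2])
def tgt(xo,yo,z,tilt):
    ex=rz(OUT[2])[:,0]; ey=rz(OUT[2])[:,1]; t=np.radians(tilt)
    X=-ex; Z=np.array([0,0,-1.]); X2,Z2=X*np.cos(t)+Z*np.sin(t)*1, Z*np.cos(t)-X*np.sin(t)
    return np.r_[o2w(xo,yo),z],Rn.from_matrix(np.c_[X2,ey,Z2])
def rel(p,R,s=None):
    s=s or state(); Rs=R_of(s["tool_rot"]); 
    print("t",round(s["time"],2),"tcp",np.round(s["tool_pos"],4),"outl",np.round(w2o(*s["tool_pos"][:2]),4),"F",np.round(s["contact_force"],1))
    print("d tool units",np.round(Rs.inv().apply(p-s["tool_pos"])/.03,2),"turn units",np.round(np.degrees((Rs.inv()*R).as_rotvec())/5,2))
E
python3 - <<'E'
from h import *
print("holder", ray("scene",[[337,145],[381,207],[480,180]],0))
print("holder top", [ray("top",[[112,178],[112,278],[135,277],[135,177]],z) .round(3).tolist() for z in (0,.2)])
print("turq", ray("top",[[200,265],[190,322],[174,320]],.1), ray("scene",[[282,160]],0))
print("case in outl",w2o(.5208,.1396))
p,R=tgt(-.24,-.015,.25,0); print(p); rel(p,R)
p,R=tgt(-.24,-.015,.25,40); print(R.as_matrix().round(2))
print(R_of(state()["tool_rot"]).as_matrix().round(3))
E
```

```text
holder [[0.36981997 0.43601343 0.        ]
 [0.65070315 0.4330021  0.        ]
 [0.64047122 0.78070051 0.        ]]
holder top [[[0.653, 0.489, 0.0], [0.359, 0.48, 0.0], [0.361, 0.414, 0.0], [0.655, 0.421, 0.0]], [[0.616, 0.416, 0.2], [0.376, 0.408, 0.2], [0.378, 0.354, 0.2], [0.618, 0.36, 0.2]]]
turq [[0.39845823 0.21333449 0.1       ]
 [0.25259592 0.23876287 0.1       ]
 [0.25829504 0.28031793 0.1       ]] [[0.38875601 0.23318529 0.        ]]
case in outl [-0.1505956  -0.01462377]
[0.51125149 0.22849384 0.25      ]
t 1.3 tcp [0.2829 0.5573 0.2483] outl [-0.5905 -0.2084] F [ 0.1 -0.1 -0.6]
d tool units [-11.75  -6.33  -0.06] turn units [-0.   -0.   11.44]
[[-0.08  0.99  0.07]
 [ 0.76  0.1  -0.64]
 [-0.64  0.   -0.77]]
[[-0.892  0.453 -0.   ]
 [ 0.453  0.892 -0.   ]
 [ 0.    -0.    -1.   ]]
```

```bash
python3 -m crank '[{"angular":[0,0,0],"delta_pos":[-0.58,-0.97,0],"gripper":1},{"angular":[0,0,0],"delta_pos":[-0.58,-0.97,0],"gripper":1},{"angular":[0,0,0],"delta_pos":[-0.58,-0.97,0],"gripper":1},{"angular":[0,0,0],"delta_pos":[-0.58,-0.97,0],"gripper":1},{"angular":[0,0,0],"delta_pos":[-0.58,-0.97,0],"gripper":1},{"angular":[0,0,0],"delta_pos":[-0.58,-0.97,0],"gripper":1},{"angular":[0,0,1],"delta_pos":[-0.58,-0.97,0],"gripper":1},{"angular":[0,0,1],"delta_pos":[0,0,0],"gripper":1},{"angular":[0,0,1],"delta_pos":[0,0,0],"gripper":1},{"angular":[0,0,1],"delta_pos":[0,0,0],"gripper":1},{"angular":[0,0,1],"delta_pos":[0,0,0],"gripper":1},{"angular":[0,0,1],"delta_pos":[0,0,0],"gripper":1}]'; python3 -c "
from h import *
p,R=tgt(-.235,-.015,.25,0);rel(p,R)"
```

```text
time: 2.8
tool_pos: [0.2993, 0.3205, 0.2485]
tool_rot: [0.0, 0.478, 0.878, 0.0]
contact_force: [0.1, -0.5, 0.1]
gripper_width: 0.997
t 2.8 tcp [0.2993 0.3205 0.2485] outl [-0.3532 -0.2164] F [ 0.1 -0.5  0.1]
d tool units [-6.56  4.19 -0.05] turn units [ 0.   -0.    5.41]
```

Finish the turn, then shift in the turned axes: about −0.118 m along outline x and 0.201 m along outline y, which is tool x −3.94 and tool y +6.7.

```bash
python3 -m crank '[{"angular":[0,0,1],"delta_pos":[0,0,0],"gripper":1},{"angular":[0,0,1],"delta_pos":[0,0,0],"gripper":1},{"angular":[0,0,1],"delta_pos":[0,0,0],"gripper":1},{"angular":[0,0,1],"delta_pos":[0,0,0],"gripper":1},{"angular":[0,0,1],"delta_pos":[0,0,0],"gripper":1},{"angular":[0,0,0.41],"delta_pos":[-0.5,0.9,0],"gripper":1},{"angular":[0,0,0],"delta_pos":[-0.57,0.96,0],"gripper":1},{"angular":[0,0,0],"delta_pos":[-0.57,0.96,0],"gripper":1},{"angular":[0,0,0],"delta_pos":[-0.57,0.96,0],"gripper":1},{"angular":[0,0,0],"delta_pos":[-0.57,0.96,0],"gripper":1},{"angular":[0,0,0],"delta_pos":[-0.57,0.96,0],"gripper":1},{"angular":[0,0,0],"delta_pos":[-0.57,0.96,0],"gripper":1}]'; python3 -c "
from h import *
p,R=tgt(-.235,-.015,.25,35);rel(p,R)"
```

```text
time: 4.3
tool_pos: [0.5118, 0.225, 0.2484]
tool_rot: [0.0, 0.669, 0.743, 0.0]
contact_force: [0.0, 0.4, 0.2]
gripper_width: 1.004
t 4.3 tcp [0.5118 0.225  0.2484] outl [-0.2365 -0.0148] F [0.  0.4 0.2]
d tool units [-0.05 -0.01 -0.05] turn units [ 0.01 -7.    0.02]
```

```bash
python3 -m crank '[{"angular":[0,-1,0],"delta_pos":[0,0,0],"gripper":1},{"angular":[0,-1,0],"delta_pos":[0,0,0],"gripper":1},{"angular":[0,-1,0],"delta_pos":[0,0,0],"gripper":1},{"angular":[0,-1,0],"delta_pos":[0,0,0],"gripper":1},{"angular":[0,-1,0],"delta_pos":[0,0,0],"gripper":1},{"angular":[0,-1,0],"delta_pos":[0,0,0],"gripper":1},{"angular":[0,-1,0],"delta_pos":[0,0,0],"gripper":1},{"angular":[0,0,0],"delta_pos":[0.57,0,0.82],"gripper":1},{"angular":[0,0,0],"delta_pos":[0.57,0,0.82],"gripper":1},{"angular":[0,0,0],"delta_pos":[0.57,0,0.82],"gripper":1},{"angular":[0,0,0],"delta_pos":[0.57,0,0.82],"gripper":1},{"angular":[0,0,0],"delta_pos":[0,0,0],"gripper":1}]'; python3 -c "
from h import *
p,R=tgt(-.235,-.015,.03,35);rel(p,R)
for n in ('scene','top'): cv2.imwrite(f'pics/{n}1.png',grab_frame(n)[:,:,::-1])
a=cv2.imread('pics/scene1.png')[60:300,120:440];b=cv2.imread('pics/top1.png')[100:340,90:350]
cv2.imwrite('pics/c1.png',cv2.resize(np.hstack([a,b]),None,fx=1.35,fy=1.35))"
```

```text
time: 5.8
tool_pos: [0.5092, 0.2243, 0.1258]
tool_rot: [0.222, 0.637, 0.709, -0.204]
contact_force: [0.2, 0.2, 0.3]
gripper_width: 1.003
t 5.8 tcp [0.5092 0.2243 0.1258] outl [-0.236  -0.0175] F [0.2 0.2 0.3]
d tool units [1.81 0.1  2.63] turn units [-0.04  0.02  0.06]
```

View pics/c1.png

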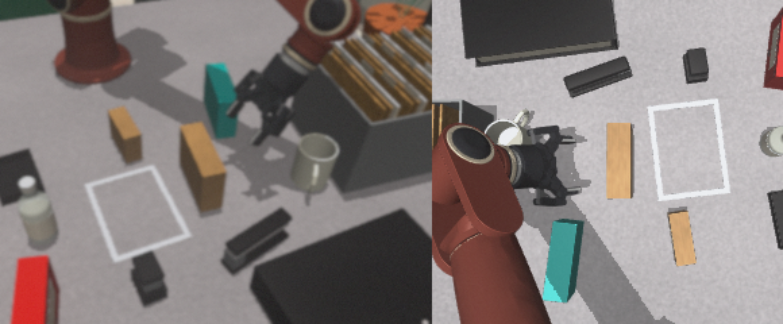

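```bash
python3 -m crank '[{"angular":[0,0,0],"delta_pos":[0.6,0.03,0.87],"gripper":1},{"angular":[0,0,0],"delta_pos":[0.6,0.03,0.87],"gripper":1},{"angular":[0,0,0],"delta_pos":[0.6,0.03,0.87],"gripper":1},{"angular":[0,0,0],"delta_pos":[0,0,0],"gripper":1}]'; python3 -c "
from h import *
p,R=tgt(-.215,-.015,.03,35);rel(p,R)
for n in ('scene','wrist'): cv2.imwrite(f'pics/{n}2.png',grab_frame(n)[:,:,::-1])
a=cv2.imread('pics/scene2.png')[100:260,200:400]
cv2.imwrite('pics/c2.png',cv2.resize(a,None,fx=3.5,fy=3.5))"
```

```text
time: 6.4
tool_pos: [0.5129, 0.2244, 0.0327]
tool_rot: [0.223, 0.638, 0.709, -0.202]
contact_force: [0.0, -0.1, 0.1]
gripper_width: 1.001
t 6.4 tcp [0.5129 0.2244 0.0327] outl [-0.2357 -0.0138] F [ 0.  -0.1  0.1]
d tool units [-0.51 -0.04  0.47] turn units [-0.01  0.01  0.04]
```

View pics/c2.png

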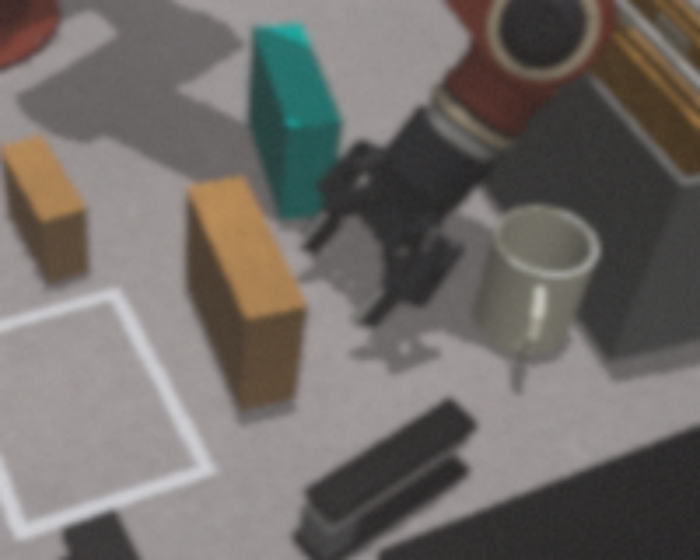

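View pics/wrist2.png

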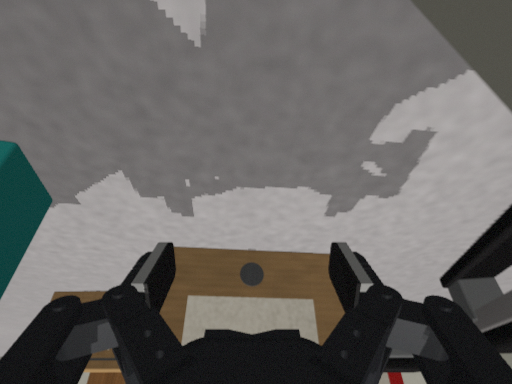

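```bash
python3 -m crank '[{"angular":[0,0,0],"delta_pos":[-0.32,0,0.42],"gripper":1},{"angular":[0,0,0],"delta_pos":[-0.41,0,0.29],"gripper":1},{"angular":[0,0,0],"delta_pos":[-0.25,0,0.17],"gripper":1},{"angular":[0,0,0],"delta_pos":[-0.25,0,0.17],"gripper":1},{"angular":[0,0,0],"delta_pos":[-0.25,0,0.17],"gripper":1},{"angular":[0,0,0],"delta_pos":[-0.25,0,0.17],"gripper":1},{"angular":[0,0,0],"delta_pos":[0,0,0],"gripper":1}]'; cat > look.py <<'E'
import sys
from h import *
k=sys.argv[1]; sd=eval(sys.argv[2])
p,R=tgt(-.118,-.015,.028,35);rel(p,R)
I={}
for n in ('scene','top'):
    I[n]=grab_frame(n); cv2.imwrite(f'pics/{n}{k}.png',I[n][:,:,::-1])
c=np.r_[o2w(*sd),-1.5]
s=proj("top",[[*c[:2],.108]])[0].round().astype(int)
m=casemask(I["top"],s); print("mask",m.sum())
x,f=boxmaskfit([("top",m)],c,(.048,.15,.108)); 
fl=[rz(x[2])[:2,:2]@[.024,s]+x[:2] for s in(.075,-.075)]
print("case",x.round(4),"cost",f,"outl",w2o(*x[:2]).round(4),"yaw",round(x[2]-OUT[2],3),"feet",[w2o(*q).round(4) for q in fl])
a=I["scene"][100:260,180:380];b=I["top"][130:290,170:370]
cv2.imwrite(f'pics/c{k}.png',cv2.resize(np.hstack([a,b])[:,:,::-1],None,fx=2,fy=2,interpolation=2))
E
python3 look.py 3 '(-.13,-.015)'
```

```text
time: 7.38
tool_pos: [0.5205, 0.158, 0.029]
tool_rot: [0.224, 0.638, 0.709, -0.201]
contact_force: [-0.2, -0.1, -0.2]
gripper_width: 0.999
t 7.38 tcp [0.5205 0.158  0.029 ] outl [-0.169 -0.013] F [-0.2 -0.1 -0.2]
d tool units [-1.37 -0.07  1.  ] turn units [0.01 0.   0.02]
mask 1030.0
case [ 0.5256  0.1233 -1.4628] cost 38.01960784313726 outl [-0.1339 -0.0115] yaw 0.005 feet [array([-0.1103,  0.0636]), array([-0.1095, -0.0864])]
```

View pics/c3.png

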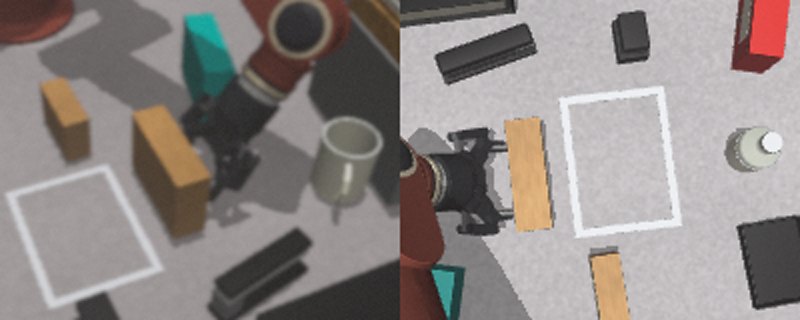

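```bash
python3 -m crank '[{"angular":[0,0,0],"delta_pos":[-0.21,0,0.145],"gripper":1},{"angular":[0,0,0],"delta_pos":[-0.21,0,0.145],"gripper":1},{"angular":[0,0,0],"delta_pos":[-0.21,0,0.145],"gripper":1},{"angular":[0,0,0],"delta_pos":[-0.21,0,0.145],"gripper":1},{"angular":[0,0,0],"delta_pos":[-0.21,0,0.145],"gripper":1},{"angular":[0,0,0],"delta_pos":[-0.21,0,0.145],"gripper":1},{"angular":[0,0,0],"delta_pos":[-0.19,0,0.13],"gripper":1},{"angular":[0,0,0],"delta_pos":[0,0,0],"gripper":1}]'; python3 look.py 4 '(-.082,-.012)'
```

```text
time: 8.48
tool_pos: [0.5261, 0.1055, 0.0295]
tool_rot: [0.224, 0.638, 0.709, -0.201]
contact_force: [-0.5, -0.1, -0.3]
gripper_width: 1.0
t 8.47 tcp [0.5261 0.1055 0.0295] outl [-0.1161 -0.0128] F [-0.5 -0.1 -0.3]
d tool units [ 0.08 -0.07  0.  ] turn units [0.01 0.01 0.02]
mask 1010.0
case [ 0.531   0.0709 -1.4654] cost 37.51764705882353 outl [-0.0812 -0.0116] yaw 0.003 feet [array([-0.0574,  0.0635]), array([-0.057 , -0.0865])]
```

View pics/c4.png

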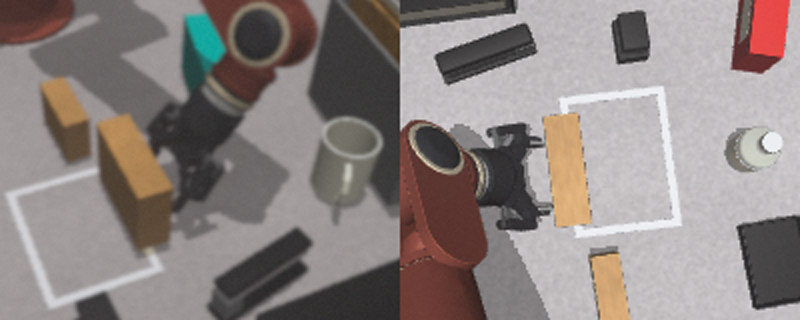

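```bash
python3 -m crank '[{"angular":[0,0,0],"delta_pos":[0.34,0,-0.24],"gripper":1},{"angular":[0,0,0],"delta_pos":[0.34,0,-0.24],"gripper":1},{"angular":[0,0,0],"delta_pos":[-0.4,0,-0.565],"gripper":1},{"angular":[0,0,0],"delta_pos":[-0.4,0,-0.565],"gripper":1},{"angular":[0,0,0],"delta_pos":[-0.4,0,-0.565],"gripper":1},{"angular":[0,0,0],"delta_pos":[0,0,0],"gripper":1}]'; python3 look.py 5 '(-.082,-.012)'
```

```text
time: 9.32
tool_pos: [0.5254, 0.1312, 0.0951]
tool_rot: [0.225, 0.639, 0.708, -0.199]
contact_force: [1.1, -0.1, 0.0]
gripper_width: 1.004
t 9.32 tcp [0.5254 0.1312 0.0951] outl [-0.1417 -0.011 ] F [ 1.1 -0.1  0. ]
d tool units [ 0.63 -0.15  2.29] turn units [ 0.07 -0.02 -0.02]
mask 1010.0
case [ 0.531   0.0709 -1.4654] cost 37.51764705882353 outl [-0.0812 -0.0116] yaw 0.003 feet [array([-0.0574,  0.0635]), array([-0.057 , -0.0865])]
```

View pics/c5.png

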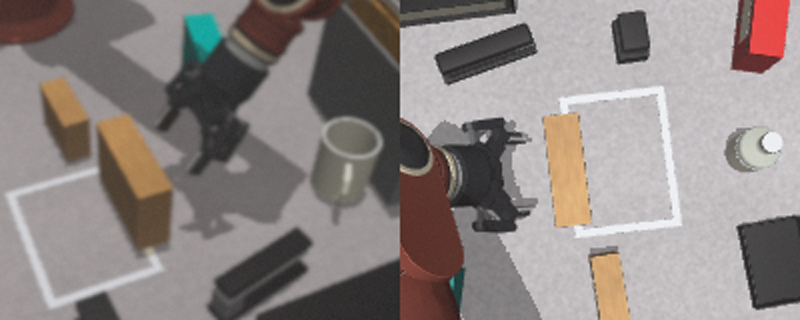

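```bash
python3 -m crank '[{"angular":[0,0,0],"delta_pos":[-0.22,0,0.39],"gripper":1},{"angular":[0,0,0],"delta_pos":[-0.245,0,0.17],"gripper":1},{"angular":[0,0,0],"delta_pos":[-0.245,0,0.17],"gripper":1},{"angular":[0,0,0],"delta_pos":[-0.245,0,0.17],"gripper":1},{"angular":[0,0,0],"delta_pos":[-0.245,0,0.17],"gripper":1},{"angular":[0,0,0],"delta_pos":[-0.245,0,0.17],"gripper":1},{"angular":[0,0,0],"delta_pos":[-0.245,0,0.17],"gripper":1},{"angular":[0,0,0],"delta_pos":[-0.245,0,0.17],"gripper":1},{"angular":[0,0,0],"delta_pos":[0,0,0],"gripper":1}]'; python3 look.py 6 '(-.02,-.012)'
```

```text
time: 10.55
tool_pos: [0.5313, 0.0557, 0.0862]
tool_rot: [0.223, 0.638, 0.709, -0.201]
contact_force: [-1.3, -0.6, 0.2]
gripper_width: 1.0
t 10.55 tcp [0.5313 0.0557 0.0862] outl [-0.0661 -0.0128] F [-1.3 -0.6  0.2]
d tool units [ 2.53 -0.07  0.59] turn units [0.01 0.   0.02]
mask 1385.0
case [ 0.5357  0.0235 -1.5868] cost 632.7254901960785 outl [-0.0335 -0.0118] yaw -0.119 feet [array([-0.0008,  0.0599]), array([-0.0186, -0.0891])]
```

View pics/c6.png

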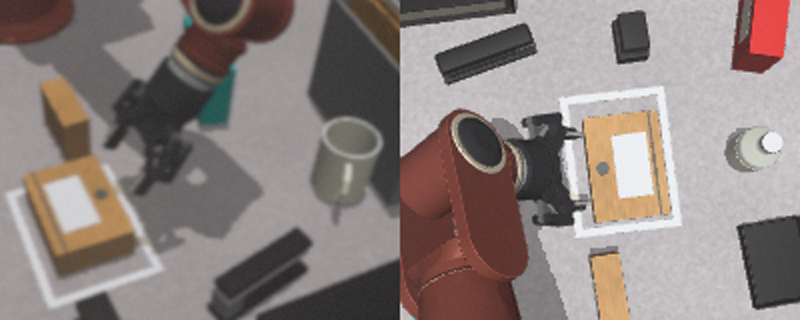

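```bash
python3 -m crank '[{"angular":[0,0,0],"delta_pos":[0.17,0,-0.97],"gripper":1},{"angular":[0,0,0],"delta_pos":[0.17,0,-0.97],"gripper":1},{"angular":[0,0,0],"delta_pos":[0.17,0,-0.97],"gripper":1},{"angular":[0,0,0],"delta_pos":[-0.57,0,-0.82],"gripper":1},{"angular":[0,0,0],"delta_pos":[-0.57,0,-0.82],"gripper":1},{"angular":[0,0,0],"delta_pos":[0,0,0],"gripper":1},{"angular":[0,0,0],"delta_pos":[0,0,0],"gripper":1}]'; python3 - <<'E'
from h import *
print(state()["tool_pos"],state()["contact_force"])
I={}
for n in ('scene','top'):
    I[n]=grab_frame(n); cv2.imwrite(f'pics/{n}7.png',I[n][:,:,::-1])
L=lambda n,t:[(round(d["conf"],2),np.round(d["pixel"]).tolist()) for d in landmark_of(n,t)][:3]
for t in ("stamp","stapler","mug","sanitiser","small_case"): print(t,L("top",t),L("scene",t))
d=silhouettes("top","case")
for n in d: print(n["conf"],n["bbox"])
c=np.r_[o2w(-.003,-.012),-1.468]; s=proj("top",[[*c[:2],.048]])[0]
d=[n for n in d if n["bbox"][0]<s[0]<n["bbox"][2] and n["bbox"][1]<s[1]<n["bbox"][3]]
ms=[("net",d[0]["mask"].astype(float))] if d else []
m=casemask(I["top"],(s+[-12,0]).round().astype(int)).astype(np.uint8)
# fill label
cs=cv2.findContours(m,0,2)[0]; cv2.drawContours(m,cs,-1,1,-1); ms.append(("hsv",m.astype(float)))
for k,m in ms:
    x,f=boxmaskfit([("top",m)],c,(.108,.15,.048))
    print(k,m.sum(),"cost",f,x.round(4),[w2o(*(rz(x[2])[:2,:2]@[a*.054,b*.075]+x[:2])).round(4).tolist() for a in(-1,1) for b in(-1,1)])
a=I["scene"][100:300,130:380];b=I["top"][100:300,130:380]
cv2.imwrite('pics/c7.png',cv2.resize(np.hstack([a,b])[:,:,::-1],None,fx=1.6,fy=1.6,interpolation=2))
E
```

```text
time: 11.52
tool_pos: [0.5243, 0.1189, 0.2078]
tool_rot: [0.223, 0.638, 0.709, -0.202]
contact_force: [-0.6, -0.9, -0.6]
gripper_width: 1.001
[0.52428128 0.11888326 0.20775464] [-0.56055029 -0.86295719 -0.62966032]
stamp [(0.76, [286.0, 152.0])] [(0.82, [230.0, 272.0]), (0.61, [193.0, 199.0])]
stapler [(0.87, [212.0, 159.0]), (0.59, [265.0, 238.0]), (0.42, [338.0, 205.0])] [(0.74, [313.0, 241.0]), (0.23, [344.0, 191.0])]
mug [] [(0.82, [346.0, 190.0])]
sanitiser [(0.88, [342.0, 203.0])] [(0.86, [152.0, 237.0])]
small_case [(0.79, [273.0, 276.0]), (0.19, [212.0, 159.0])] [(0.79, [213.0, 168.0])]
0.98 [260.9, 185.3, 301.8, 242.3]
0.68 [336.0, 102.4, 369.2, 169.8]
net 2020.0 cost 76.33333333333334 [ 0.5406 -0.0141 -1.4546] [[-0.0487, -0.0864], [-0.0507, 0.0636], [0.0593, -0.0849], [0.0573, 0.0651]]
hsv 196003.0 cost 3598.2980392156865 [ 0.5451  0.0035 -1.5846] [[-0.075, -0.0727], [-0.0576, 0.0763], [0.0322, -0.0852], [0.0497, 0.0638]]
```

View pics/c7.png

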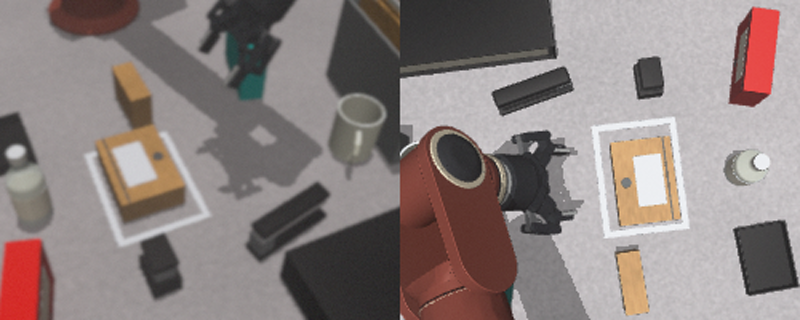

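The case lies label up inside the tape, with the arm clear and the bystanders where they were. I'm handing it in.

```bash
python3 -c "
from plant import *
print(job_done())"
```

```text
the job is handed in; nothing more can be done
None
```

The large case now lies label up inside the outline, and I handed the job in at about 12 s of the 50 s allowed.

- **Slide:** I pushed the case low with the open, tilted fingers. It turned square to the outline and stood with its front foot edge about 22 mm past the outer edge of the near tape line, within the side lines.
- **Topple:** I backed off, let it stand, then pushed at about 92 mm height until it fell forward.

**Last checks:**
- **Position:** fitting the network's mask in the top view puts all four corners inside the outer edge of the tape. They lie at x −51 to +59 mm (limit ±79) and y −86 to +65 mm (limit ±105). Both pictures show the label up and the case within the tape.
- **Bystanders:** they appear upright and unmoved, with their image positions within a few pixels of the start. The arm hides the mug in the top view, so I could only check it in the scene view.
- **Robot:** it was clear of everything, about 0.2 m above the desk, with no contact force beyond sensor noise.
- **Failed check:** a second corner fit by colour gave no usable result, because its mask filled the whole picture. I discarded it, so the corner figures rest on one fit plus the pictures.

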